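# Fill the bottle carrier with the amber bottles

### The job

Two amber bottles are still standing on the bench: put them into the two empty cells of the blue divided carrier, one bottle to a cell, each lowered upright onto the cell floor and let go there, not dropped in. Leave the two amber bottles already in the carrier in their cells, and leave the white bottle standing on the bench where it is.

Things in the scene. Friction and masses are not known exactly. Their poses are not given: they have to be found in the camera images.
- amber_1: Amber (brown) round bottle with a white screw cap, standing upright on the bench. 52 mm diameter body, 104 mm tall; the body is straight up to about 65 mm, then the shoulder narrows to a 30 mm diameter cap (88 to 104 mm up). About 0.2 kg. Origin: centre of the underside; z axis up through the cap. To be put into an empty cell.
- amber_2: Second amber bottle, the same in every way as amber_1, standing elsewhere on the bench. To be put into the other empty cell.
- stored_1: Amber bottle of the same kind (52 mm diameter, 104 mm tall, origin at the centre of the underside, z up) that already stands in a cell of the carrier, cell_1. It stays there.
- stored_2: Amber bottle of the same kind that already stands in a cell of the carrier, cell_2. It stays there.
- white_bottle: White round bottle with a black cap, 60 mm diameter, 125 mm tall, standing upright on the bench; origin at the centre of the underside. A bystander to be left alone. Round about stand fixed bystanders, the tallest a bench centrifuge with its lid standing open, about 0.21 m tall, at the robot's left, nearer to it than any bottle.
- carrier: Blue open-topped divided box, square, 156 mm by 156 mm outside, 42 mm high, fixed to the bench, turned any way round. Two crossing dividers make 2 x 2 square cells, each 72 mm wide inside, so a 52 mm bottle has 10 mm to spare on each side when centred. Walls and dividers are 4 mm thick and all 42 mm high; the floor is 4 mm thick. Origin: centre of the underside; x and y run parallel to the walls, z up. Cell centres lie at x = +-38 mm, y = +-38 mm.
- cell_1 (a point): Centre of the floor (top face, 4 mm above the bench) of the cell at carrier x = +38, y = +38 mm; holds stored_1. Axes as the carrier's.
- cell_2 (a point): Centre of the floor of the cell at carrier x = +38, y = -38 mm; holds stored_2. Axes as the carrier's.
- cell_3 (a point): Centre of the floor of the cell at carrier x = -38, y = +38 mm; empty at the start. Axes as the carrier's.
- cell_4 (a point): Centre of the floor of the cell at carrier x = -38, y = -38 mm; empty at the start. Axes as the carrier's.

How it is judged:
By the outcome, as a careful person would: the job done as asked, in the order asked, and still so for the second after the job is handed in, with the robot touching nothing.
It also fails if it takes over 54 s, if anything falls off the work surface, if the arm or the gripper's body presses on something with over 40 N, if the wrist force passes 120 N, or if a joint passes its speed limit or range.

### The arm

A 6-joint arm with a two-finger parallel gripper is mounted at the origin on the work surface; the furniture and walls round the work are solid. World frame = base frame: x ahead of the robot, y to its left, z up, the work surface at z = 0. Lengths are in m, angles in degrees, forces in N, time in s.
With the tool pointing down it reaches from about 0.275 to 0.85 m from the base axis. Payload 5.2 kg.
Tool frame: the origin (TCP) lies on the centre line of the jaws, within the pads' length; the fingertips stand 19 mm ahead of it and the grasp point (between the pads) is the TCP; z points along the fingers, y is the direction in which the jaws open and shut (so a half turn about z gives the same grasp; the last joint's range is limited). The gripper opens to 85 mm and grips with 20 to 120 N. Pads are 22 mm wide; open, the fingers measure 114 mm over their backs; the gripper's body (76 mm by 85 mm) begins 54 mm behind the grasp point. The pads swing forward as they close: fully open they stand 13 mm farther back than shut.
Start: joints at [-83.01, 14.817, 87.949, -0, 77.235, -11.62], TCP at [0.176, -0.521, 0.25] pointing down, gripper open.
Joint ranges: [-179.93, 179.93], [-52.35, 119.4], [10.71, 147.94], [-69.91, 249.91], [12.55, 155.21], [-178.61, 178.61]. Speed limits (degrees/s): [147.25, 147.25, 180, 180, 180, 180].

### API

Orientations are given as [roll, pitch, yaw] about the fixed x, y, z axes, in that order (R = Rz(yaw) Ry(pitch) Rx(roll)).
In Python, from cell import arm, vision, job_done gives the robot as it stands.
- The arm moves only by the tool step_arm, never from a script. Its argument "plan" is a list of rows, each an object of numbers: "claw": the gripper command: -1 is fully open, 1 is shut, values between are in proportion; "x", "y", "z": the shift along the tool's x, y, z in units of 0.5 m (1.0 is 0.5 m); "ax", "ay", "az": the turn, a rotation vector about the tool's x, y, z in units of pi/2 rad (1.0 is pi/2 rad). In form: [{"claw": .., "x": .., "y": .., "z": .., "ax": .., "ay": .., "az": ..}, ...]. A call has 1 to 10 rows; each row is the pose to reach, as a shift and turn from the pose commanded when the call began, along the tool's axes at that moment; what a row does not reach only later rows make up. A row lasts 1/12 s, in which the tool goes at most 41.7 mm and 7.16 degrees, less where a joint would pass 70% of its speed; a pose out of reach is approached as far as the arm can. A call with a number of a shift or a turn outside -1 to 1 is refused whole. A call with a gripper value outside its range is refused whole. The fingers move at their own pace and stop on an object; "force" is the grip in N (left out, the last holds). Time passes only in rows, so rows that repeat a pose let the fingers close. It gives the time, the measured TCP pose, the force and the opening at its end, in the units of the state.
- arm.read_state(): the state, without advancing time (a new reading comes with each control period).
- vision.capture(name): name is "side" or "top" or "wrist"; returns the picture (480x640x3 uint8, blue, green, red); there is no depth.
- vision.get_calibration(name): a dict with "fx", "fy", "cx", "cy" (pixels), "R" (3x3) and "t" (3): a world point X has camera coordinates R X + t; the wrist camera has in their place "mount" (4x4, takes a point from camera to tool coordinates, whose origin is the TCP and whose axes are the flange's). Camera axes: x right, y down, z forward; pixel columns grow to the right and rows downward; lengths in m; the calibration is good to about 2 mm. A picture is of the moment at which its call begins: read the wrist's pose just before it. get_calibration takes no time and is no camera call.
- job_done(): hands the job in, once; it reports no verdict.
The state is a dict: "time": time; "joint_pos": joint angles; "joint_velocities": joint speeds; "tau": joint torques, N m; "tcp_pos": TCP position; "tcp_rot": TCP orientation; "wrist_force": force on the tool from outside, world axes, zero at the start; "moment": the same for the moment, N m; "width": finger opening in m.
Only numpy, scipy, OpenCV 4.12 (cv2) and the standard library are available. Lean on these libraries where they do the work, as an engineer would, in place of code of your own. Each camera call takes 0.05 s, during which the arm holds its last target.

## Working session

There is one attempt and no reset: what is moved stays moved. The work goes in short steps, Python scripts to look and compute and a tool call to move; the robot and the scene stay as the last step left them, time stands still between calls to the robot, and variables do not carry over. Pictures are saved under pics/ and viewed, and the job is handed in when it is done.

Besides the shell and the picture viewer there is one more tool, called after ">>>" in YAML: its name, and indented under it one key for each argument. step_arm: Moves the arm, as the interface text tells. Its arguments: {"type":"object","properties":{"plan":{"type":"array"},"force":{"type":"number"}},"required":["plan"]}

```bash
mkdir -p pics; python3 - <<'E'
from cell import arm, vision
import cv2
s=arm.read_state();print(s)
for n in("top","side","wrist"):
    im=vision.capture(n);cv2.imwrite(f"pics/{n}0.png",im)
    print(n,vision.get_calibration(n))
E
```

```text
{'time': 0.0, 'joint_pos': array([-8.30093867e+01,  1.48580019e+01,  8.80122812e+01,  1.71853913e-03,
        7.72326790e+01, -1.16204591e+01]), 'joint_velocities': array([ 0.02007003, -0.019613  , -0.09459406,  0.02632803,  0.04243092,
        0.03846424]), 'tau': array([ 1.91884945e-03, -4.46027148e+01, -2.90572411e+01, -1.07128724e-04,
        1.16037339e-02, -1.56687020e-05]), 'tcp_pos': array([ 0.17549126, -0.52073427,  0.24947803]), 'tcp_rot': array([-1.79899486e+02, -2.23804229e-02,  1.86106715e+01]), 'wrist_force': array([ 1.2491338 , -0.27304095, -0.67799741]), 'moment': array([ 0.0027485 ,  0.00336012, -0.02089232]), 'width': 0.08492620054698774}
top {'fx': 511.42230729429417, 'fy': 511.42230729429417, 'cx': 321.9688981328153, 'cy': 239.60601332510393, 'R': array([[-0.02659838, -0.99958733, -0.01084892],
       [-0.99567793,  0.02745729, -0.08872182],
       [ 0.08898309,  0.00844217, -0.99599736]]), 't': array([-0.05137925,  0.46093324,  0.91291937])}
side {'fx': 510.3627411506684, 'fy': 510.3627411506684, 'cx': 317.0797519254082, 'cy': 234.07204820440631, 'R': array([[-0.99724202,  0.07384021,  0.00748183],
       [ 0.03046675,  0.49920766, -0.86594659],
       [-0.06767666, -0.86333038, -0.50008053]]), 't': array([0.47484768, 0.04319282, 0.85652416])}
wrist {'fx': 401.43848818971696, 'fy': 401.43848818971696, 'cx': 320.2007601170219, 'cy': 240.17354449003528, 'mount': array([[ 9.16447783e-04, -9.52567398e-01, -3.04326326e-01,
         7.85444400e-02],
       [ 9.99999495e-01,  9.98327156e-04, -1.13452493e-04,
         7.86355640e-05],
       [ 4.11888382e-04, -3.04326068e-01,  9.52567832e-01,
        -1.23733473e-01],
       [ 0.00000000e+00,  0.00000000e+00,  0.00000000e+00,
         1.00000000e+00]])}
```

View pics/top0.png

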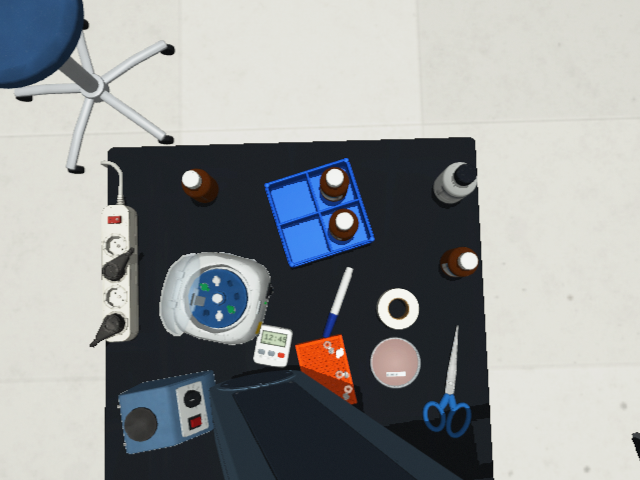

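View pics/side0.png

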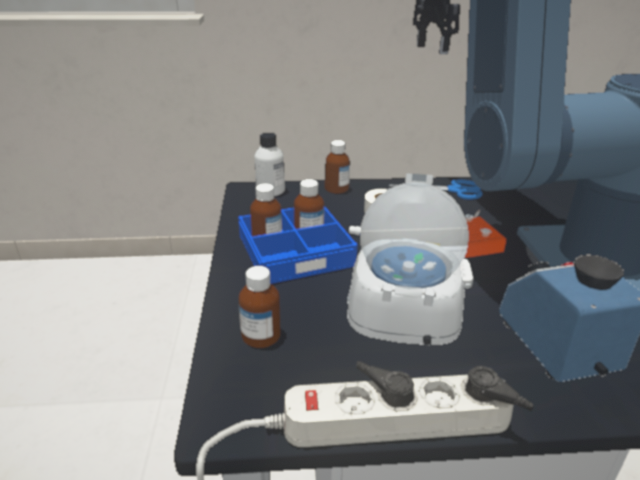

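View pics/wrist0.png

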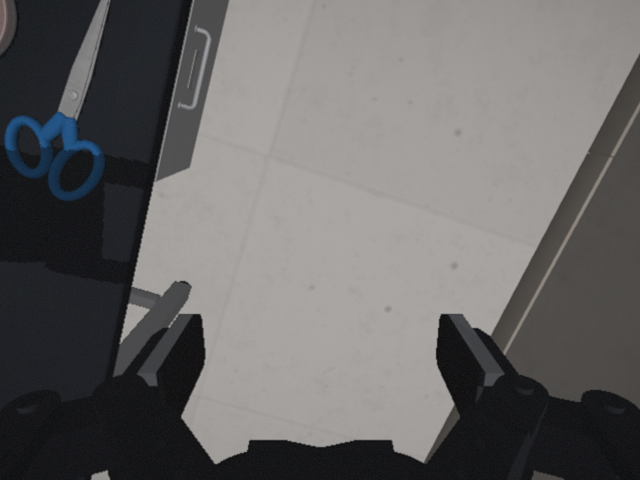

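The top view shows the free ambers with caps at about (191,179) and (467,260), and the white bottle at (463,180). The carrier is at about (320,212), with both stored bottles in its right-hand cells. Next I'll turn these into positions.

```bash
cat > h.py <<'E'
import numpy as np, cv2
from cell import vision
def ray(cal,uv,z):
    R=np.array(cal["R"]);t=np.array(cal["t"])
    c=-R.T@t; d=R.T@np.array([(uv[0]-cal["cx"])/cal["fx"],(uv[1]-cal["cy"])/cal["fy"],1])
    return c+d*(z-c[2])/d[2]
def proj(cal,X):
    p=np.array(cal["R"])@X+np.array(cal["t"]);return cal["fx"]*p[0]/p[2]+cal["cx"],cal["fy"]*p[1]/p[2]+cal["cy"]
E
python3 - <<'E'
from h import *
im=cv2.imread("pics/top0.png");cal=vision.get_calibration("top")
hsv=cv2.cvtColor(im,cv2.COLOR_BGR2HSV)
# caps
m=((hsv[...,1]<50)&(hsv[...,2]>170)).astype(np.uint8)
for n,(u,v) in dict(a_left=(191,179),a_right=(467,260),s1=(334,177),s2=(344,222)).items():
    w=np.zeros_like(m);w[v-16:v+17,u-16:u+17]=m[v-16:v+17,u-16:u+17]
    k,l,st,c=cv2.connectedComponentsWithStats(w); i=1+np.argmax(st[1:,4])
    cs,_=cv2.findContours((l==i).astype(np.uint8),0,2)
    (cx,cy),r=cv2.minEnclosingCircle(cs[0]);
    print(n,c[i],st[i],"circ",cx,cy,r,"world",ray(cal,c[i],.104), 'r',np.hypot(*ray(cal,c[i],.104)[:2]))
b=((hsv[...,0]>100)&(hsv[...,0]<125)&(hsv[...,1]>150)&(hsv[...,2]>80)).astype(np.uint8)
b[:, :250]=0;b[:, 390:]=0;b[:145]=0;b[280:]=0
c=np.concatenate([x for x in cv2.findContours(b,0,2)[0] if cv2.contourArea(x)>200])
W=np.array([ray(cal,p[0],.042)[:2] for p in c],np.float32)
r=cv2.minAreaRect(W);print("carrier",r);print(cv2.boxPoints(r))
hull=cv2.convexHull(c);print(cv2.approxPolyDP(hull,6,True)[:,0])
print([ray(cal,p,.042)[:2].round(4) for p in cv2.approxPolyDP(hull,6,True)[:,0]])
cv2.imwrite("pics/zoom.png",cv2.resize(im[140:290,240:400],None,fx=4,fy=4,interpolation=cv2.INTER_CUBIC))
cal=vision.get_calibration("side")
s=cv2.imread("pics/side0.png")
print('side left cap',ray(cal,(258,272),.104),'right',ray(cal,(338,145),.104))
E
```

```text
a_left [190.12107623 178.32286996] [182 170  17  17 223] circ 190.03659057617188 178.09756469726562 8.5447359085083 world [0.56150006 0.15449021 0.104     ] r 0.5823654763200473
a_right [468.80769231 260.28205128] [460 252  18  17 234] circ 468.5 260.5 8.860122680664062 world [ 0.4109944  -0.30570007  0.104     ] r 0.5122196110368168
s1 [334.34361233 176.70484581] [326 169  18  17 227] circ 334.3280334472656 176.47451782226562 8.687973022460938 world [ 0.55724422 -0.08813072  0.104     ] r 0.5641703118466487
s2 [344.03930131 220.34497817] [336 212  17  17 229] circ 344.0789489746094 220.2105255126953 8.547060012817383 world [ 0.48305674 -0.1021428   0.104     ] r 0.49373775271751763
carrier ((0.5072155594825745, -0.05958515405654907), (0.1603499799966812, 0.16079925000667572), 16.202260971069336)
[[ 0.40779108 -0.00474994]
 [ 0.4526587  -0.15916267]
 [ 0.60664004 -0.11442037]
 [ 0.5617724   0.03999236]]
[[348 158]
 [374 240]
 [290 266]
 [264 184]]
[array([ 0.6041, -0.115 ]), array([ 0.4542, -0.1566]), array([ 0.412 , -0.0061]), array([0.5608, 0.0377])]
side left cap [0.56188751 0.15391201 0.104     ] right [ 0.41320169 -0.29051024  0.104     ]
```

View pics/zoom.png

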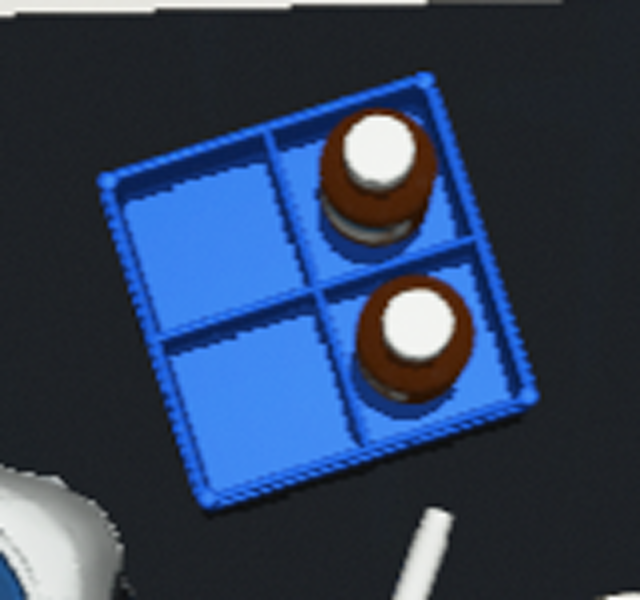

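```bash
python3 - <<'E'
from h import *
T=vision.get_calibration("top");S=vision.get_calibration("side")
s=cv2.imread("pics/side0.png")
for n,X in dict(left=(.5615,.1545,.104),right=(.411,-.3057,.104),c=(.508,-.06,.042)).items(): print(n,proj(S,np.array(X)),proj(S,np.array(X)-[0,0,.016]))
for dz in(.006,.019,.032):
    for sg in(-1,1): print('tip',dz,sg,proj(S,np.array([.1755+sg*.043*.319,-.5207-sg*.043*.948,.2495-dz])))
z=cv2.resize(s[0:60,390:490],None,fx=6,fy=6,interpolation=cv2.INTER_CUBIC)
z2=cv2.resize(s[130:200,290:390],None,fx=6,fy=6,interpolation=cv2.INTER_CUBIC)
cv2.imwrite("pics/z1.png",np.vstack([z[:250],z2[:350]])); cv2.imwrite("pics/z1.png",z); cv2.imwrite("pics/z2.png",z2)
E
```

```text
left (np.float64(258.30158210143213), np.float64(272.2559330430265)) (np.float64(258.93983733507935), np.float64(282.80856316340146))
right (np.float64(338.2601034072692), np.float64(142.38339565979294)) (np.float64(338.04022887601326), np.float64(149.8262844268822))
c (np.float64(295.618233192974), np.float64(229.49325311846306)) (np.float64(295.74672570496585), np.float64(237.74907648588808))
tip 0.006 -1 (np.float64(442.5883990858584), np.float64(53.66408920045146))
tip 0.006 1 (np.float64(421.3432439275613), np.float64(47.04946973848453))
tip 0.019 -1 (np.float64(441.83220510795894), np.float64(59.70798909625398))
tip 0.019 1 (np.float64(420.7436112994925), np.float64(52.78741295042303))
tip 0.032 -1 (np.float64(441.0845522377139), np.float64(65.6836239685691))
tip 0.032 1 (np.float64(420.15037090515176), np.float64(58.46418825319151))
```

View pics/z1.png

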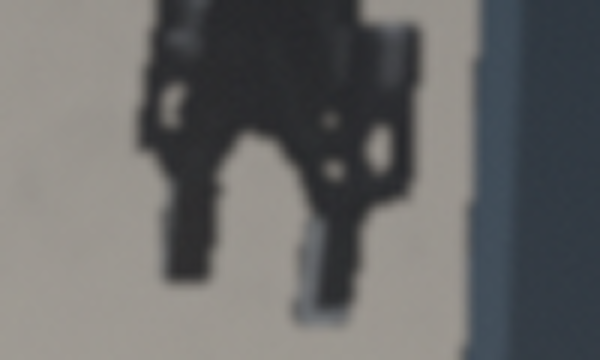

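View pics/z2.png

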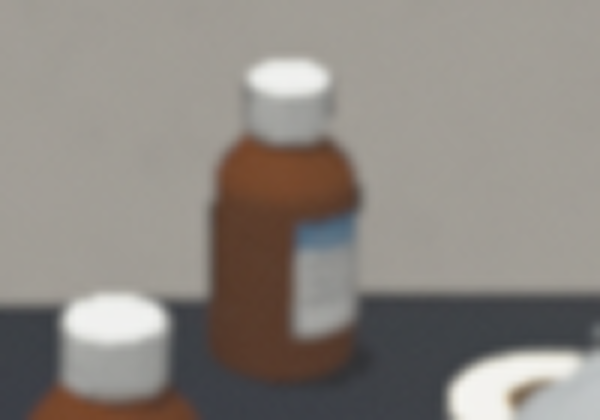

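Both views agree: the right cap is predicted at (338,142) in the side view and seen at (338,143). The open fingertips stand about 6 mm ahead of the TCP. I plan a cap grasp at z≈0.104.

```bash
cat >> h.py <<'E'
from scipy.spatial.transform import Rotation as Ro
from cell import arm
def mv(X,yaw=None):
    s=arm.read_state();R=Ro.from_euler('xyz',s["tcp_rot"],degrees=True)
    d=R.inv().apply(np.array(X)-s["tcp_pos"])/.5
    print("t",s["time"],"tcp",s["tcp_pos"].round(4),s["tcp_rot"].round(2),"w",round(s["width"],4),"F",s["wrist_force"].round(1),"j6",s["joint_pos"][5].round(1))
    print("  shift",X,d.round(4))
E
python3 -c "
from h import *
mv((.411,-.3057,.25)); mv((.411,-.3057,.104))"
```

```text
t 0.15 tcp [ 0.1755 -0.5209  0.2497] [-1.7992e+02 -2.0000e-02  1.8610e+01] w 0.0855 F [ 0.4 -0.2 -0.3] j6 -11.6
  shift (0.411, -0.3057, 0.25) [ 5.838e-01 -2.575e-01 -2.000e-04]
t 0.15 tcp [ 0.1755 -0.5209  0.2497] [-1.7992e+02 -2.0000e-02  1.8610e+01] w 0.0855 F [ 0.4 -0.2 -0.3] j6 -11.6
  shift (0.411, -0.3057, 0.104) [ 0.5837 -0.2571  0.2918]
```

>>> step_arm:
  plan:
    - {"claw": -1, "x": 0.584, "y": -0.257, "z": 0}
    - {"claw": -1, "x": 0.584, "y": -0.257, "z": 0}
    - {"claw": -1, "x": 0.584, "y": -0.257, "z": 0}
    - {"claw": -1, "x": 0.584, "y": -0.257, "z": 0}
    - {"claw": -1, "x": 0.584, "y": -0.257, "z": 0}
    - {"claw": -1, "x": 0.584, "y": -0.257, "z": 0}
    - {"claw": -1, "x": 0.584, "y": -0.257, "z": 0}
    - {"claw": -1, "x": 0.584, "y": -0.257, "z": 0}
    - {"claw": -1, "x": 0.584, "y": -0.257, "z": 0}
    - {"claw": -1, "x": 0.584, "y": -0.257, "z": 0}
  force: 40

```text
$.plan[0]: bad value
```

>>> step_arm:
  plan:
    - {"claw": -1.0, "x": 0.584, "y": -0.257, "z": 0.0, "ax": 0.0, "ay": 0.0, "az": 0.0}
    - {"claw": -1.0, "x": 0.584, "y": -0.257, "z": 0.0, "ax": 0.0, "ay": 0.0, "az": 0.0}
    - {"claw": -1.0, "x": 0.584, "y": -0.257, "z": 0.0, "ax": 0.0, "ay": 0.0, "az": 0.0}
    - {"claw": -1.0, "x": 0.584, "y": -0.257, "z": 0.0, "ax": 0.0, "ay": 0.0, "az": 0.0}
    - {"claw": -1.0, "x": 0.584, "y": -0.257, "z": 0.0, "ax": 0.0, "ay": 0.0, "az": 0.0}
    - {"claw": -1.0, "x": 0.584, "y": -0.257, "z": 0.0, "ax": 0.0, "ay": 0.0, "az": 0.0}
    - {"claw": -1.0, "x": 0.584, "y": -0.257, "z": 0.0, "ax": 0.0, "ay": 0.0, "az": 0.0}
    - {"claw": -1.0, "x": 0.584, "y": -0.257, "z": 0.0, "ax": 0.0, "ay": 0.0, "az": 0.0}
    - {"claw": -1.0, "x": 0.584, "y": -0.257, "z": 0.0, "ax": 0.0, "ay": 0.0, "az": 0.0}
    - {"claw": -1.0, "x": 0.584, "y": -0.257, "z": 0.0, "ax": 0.0, "ay": 0.0, "az": 0.0}
  force: 40

```text
time: 0.98
tcp_pos: [0.4121, -0.305, 0.2501]
tcp_rot: [-180.0, 0.0, 18.8]
wrist_force: [-0.8, -0.2, -0.5]
width: 0.0855
```

```bash
python3 - <<'E'
from h import *
s=arm.read_state();im=vision.capture("wrist");cv2.imwrite("pics/w1.png",im)
c=vision.get_calibration("wrist");M=np.array(c["mount"])
R=Ro.from_euler('xyz',s["tcp_rot"],degrees=True)
g=((im.min(2)>170)).astype(np.uint8)
k,l,st,ce=cv2.connectedComponentsWithStats(g)
for i in range(1,k):
    if st[i,4]>300:
        d=R.apply(M[:3,:3]@[(ce[i][0]-c["cx"])/c["fx"],(ce[i][1]-c["cy"])/c["fy"],1]);o=s["tcp_pos"]+R.apply(M[:3,3])
        print(st[i],ce[i].round(1),(o+d*(.104-o[2])/d[2]).round(4))
mv((.411,-.3057,.104))
E
```

```text
[  13    0   50   44 1746] [37.4 19.4] [ 0.4815 -0.1018  0.104 ]
[ 348    0   87   69 2098] [384.7  40.6] [ 0.5381 -0.3034  0.104 ]
[  287     0   353   464 94482] [486.7 213.9] [ 0.46   -0.4101  0.104 ]
[  57  133   62   84 1441] [ 87.1 175.4] [ 0.3973 -0.1446  0.104 ]
[139 211  54  31 707] [163.4 222.7] [ 0.3815 -0.2     0.104 ]
[314 210  30  22 310] [330.2 219.8] [ 0.4211 -0.3092  0.104 ]
[ 144  236   75   52 1652] [187.  267.2] [ 0.3543 -0.2232  0.104 ]
[114 288  81  69 583] [138.6 323.3] [ 0.2979 -0.1989  0.104 ]
[229 312  55  85 918] [253.  361.8] [ 0.2934 -0.29    0.104 ]
t 1.0333 tcp [ 0.4113 -0.306   0.2501] [-1.7999e+02  5.0000e-02  1.8710e+01] w 0.085 F [-0.2 -1.2  0.3] j6 22.2
  shift (0.411, -0.3057, 0.104) [-1.000e-04 -6.000e-04  2.921e-01]
```

View pics/w1.png

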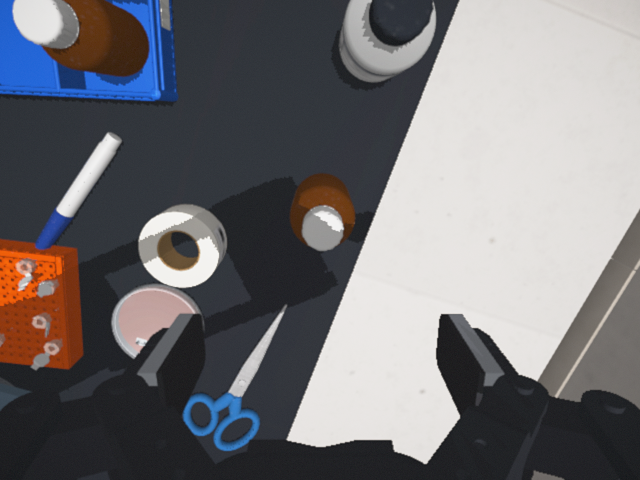

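```bash
python3 - <<'E'
from h import *
s=arm.read_state();im=cv2.imread("pics/w1.png")
c=vision.get_calibration("wrist");M=np.array(c["mount"])
R=Ro.from_euler('xyz',[-179.99,.05,18.71],degrees=True);p=np.array([.4113,-.306,.2501])
hsv=cv2.cvtColor(im,cv2.COLOR_BGR2HSV)
g=((hsv[...,1]<60)&(hsv[...,2]>90)).astype(np.uint8);w=g*0;w[200:255,295:350]=g[200:255,295:350]
k,l,st,ce=cv2.connectedComponentsWithStats(w)
for i in range(1,k):
    if st[i,4]>100:
        for q in (ce[i],(st[i,0]+st[i,2]/2-.5,st[i,1]+st[i,3]/2-.5)):
            d=R.apply(M[:3,:3]@[(q[0]-c["cx"])/c["fx"],(q[1]-c["cy"])/c["fy"],1]);o=p+R.apply(M[:3,3])
            print(st[i],q,(o+d*(.104-o[2])/d[2]).round(4))
E
```

```text
[ 302  205   42   46 1524] [322.27755906 227.70603675] [ 0.4131 -0.307   0.104 ]
[ 302  205   42   46 1524] (np.float64(322.5), np.float64(227.5)) [ 0.4132 -0.3071  0.104 ]
```

The wrist view shows the cap at (322,228), which gives (0.413, -0.307) and agrees with the top view. I'll descend and then close.

>>> step_arm:
  plan:
    - {"claw": -1.0, "x": 0.0, "y": 0.0, "z": 0.08, "ax": 0.0, "ay": 0.0, "az": 0.0}
    - {"claw": -1.0, "x": 0.0, "y": 0.0, "z": 0.14, "ax": 0.0, "ay": 0.0, "az": 0.0}
    - {"claw": -1.0, "x": 0.0, "y": 0.0, "z": 0.2, "ax": 0.0, "ay": 0.0, "az": 0.0}
    - {"claw": -1.0, "x": 0.0, "y": 0.0, "z": 0.25, "ax": 0.0, "ay": 0.0, "az": 0.0}
    - {"claw": -1.0, "x": 0.0, "y": 0.0, "z": 0.28, "ax": 0.0, "ay": 0.0, "az": 0.0}
    - {"claw": -1.0, "x": 0.0, "y": 0.0, "z": 0.292, "ax": 0.0, "ay": 0.0, "az": 0.0}
    - {"claw": -1.0, "x": 0.0, "y": 0.0, "z": 0.292, "ax": 0.0, "ay": 0.0, "az": 0.0}
    - {"claw": -1.0, "x": 0.0, "y": 0.0, "z": 0.292, "ax": 0.0, "ay": 0.0, "az": 0.0}

```text
time: 1.7
tcp_pos: [0.411, -0.3074, 0.1048]
tcp_rot: [180.0, -0.0, 18.5]
wrist_force: [-0.2, 0.1, 0.7]
width: 0.0854
```

>>> step_arm:
  plan:
    - {"claw": -0.5, "x": 0.0, "y": 0.0, "z": 0.0, "ax": 0.0, "ay": 0.0, "az": 0.0}
    - {"claw": 0.0, "x": 0.0, "y": 0.0, "z": 0.0, "ax": 0.0, "ay": 0.0, "az": 0.0}
    - {"claw": 0.2, "x": 0.0, "y": 0.0, "z": 0.0, "ax": 0.0, "ay": 0.0, "az": 0.0}
    - {"claw": 0.3, "x": 0.0, "y": 0.0, "z": 0.0, "ax": 0.0, "ay": 0.0, "az": 0.0}
    - {"claw": 1.0, "x": 0.0, "y": 0.0, "z": 0.0, "ax": 0.0, "ay": 0.0, "az": 0.0}
    - {"claw": 1.0, "x": 0.0, "y": 0.0, "z": 0.0, "ax": 0.0, "ay": 0.0, "az": 0.0}
    - {"claw": 1.0, "x": 0.0, "y": 0.0, "z": 0.0, "ax": 0.0, "ay": 0.0, "az": 0.0}
    - {"claw": 1.0, "x": 0.0, "y": 0.0, "z": 0.0, "ax": 0.0, "ay": 0.0, "az": 0.0}
    - {"claw": 1.0, "x": 0.0, "y": 0.0, "z": 0.0, "ax": 0.0, "ay": 0.0, "az": 0.0}
    - {"claw": 1.0, "x": 0.0, "y": 0.0, "z": 0.0, "ax": 0.0, "ay": 0.0, "az": 0.0}
  force: 40

```text
time: 2.53
tcp_pos: [0.4116, -0.3066, 0.1051]
tcp_rot: [179.9, -0.0, 18.6]
wrist_force: [0.0, 0.8, 5.1]
width: 0.0282
```

>>> step_arm:
  plan:
    - {"claw": 1.0, "x": 0.0, "y": 0.0, "z": -0.02, "ax": 0.0, "ay": 0.0, "az": 0.0}
    - {"claw": 1.0, "x": 0.0, "y": 0.0, "z": -0.05, "ax": 0.0, "ay": 0.0, "az": 0.0}
    - {"claw": 1.0, "x": 0.0, "y": 0.0, "z": -0.1, "ax": 0.0, "ay": 0.0, "az": 0.0}
    - {"claw": 1.0, "x": 0.0, "y": 0.0, "z": -0.16, "ax": 0.0, "ay": 0.0, "az": 0.0}
    - {"claw": 1.0, "x": 0.0, "y": 0.0, "z": -0.22, "ax": 0.0, "ay": 0.0, "az": 0.0}
    - {"claw": 1.0, "x": 0.0, "y": 0.0, "z": -0.28, "ax": 0.0, "ay": 0.0, "az": 0.0}
    - {"claw": 1.0, "x": 0.0, "y": 0.0, "z": -0.3, "ax": 0.0, "ay": 0.0, "az": 0.0}
    - {"claw": 1.0, "x": 0.0, "y": 0.0, "z": -0.3, "ax": 0.0, "ay": 0.0, "az": 0.0}
    - {"claw": 1.0, "x": 0.0, "y": 0.0, "z": -0.3, "ax": 0.0, "ay": 0.0, "az": 0.0}

```text
time: 3.28
tcp_pos: [0.411, -0.3059, 0.2536]
tcp_rot: [-180.0, 0.0, 18.6]
wrist_force: [-0.1, 0.9, -1.3]
width: 0.0284
```

```bash
python3 - <<'E'
from h import *
cv2.imwrite("pics/s2.png",vision.capture("side")[60:300,200:520]);cv2.imwrite("pics/t2.png",vision.capture("top"))
im=cv2.imread("pics/s2.png");cv2.imwrite("pics/s2.png",cv2.resize(im,None,fx=2.4,fy=2.4))
mv((.534,-.013,.26));mv((.461,-.034,.26))
E
```

```text
t 3.3833 tcp [ 0.4104 -0.3053  0.2521] [-1.7978e+02  9.0000e-02  1.8610e+01] w 0.0284 F [ 0.1 -0.5 -2.3] j6 22.2
  shift (0.534, -0.013, 0.26) [ 0.4208 -0.4752 -0.0147]
t 3.3833 tcp [ 0.4104 -0.3053  0.2521] [-1.7978e+02  9.0000e-02  1.8610e+01] w 0.0284 F [ 0.1 -0.5 -2.3] j6 22.2
  shift (0.461, -0.034, 0.26) [ 0.269  -0.482  -0.0144]
```

View pics/s2.png

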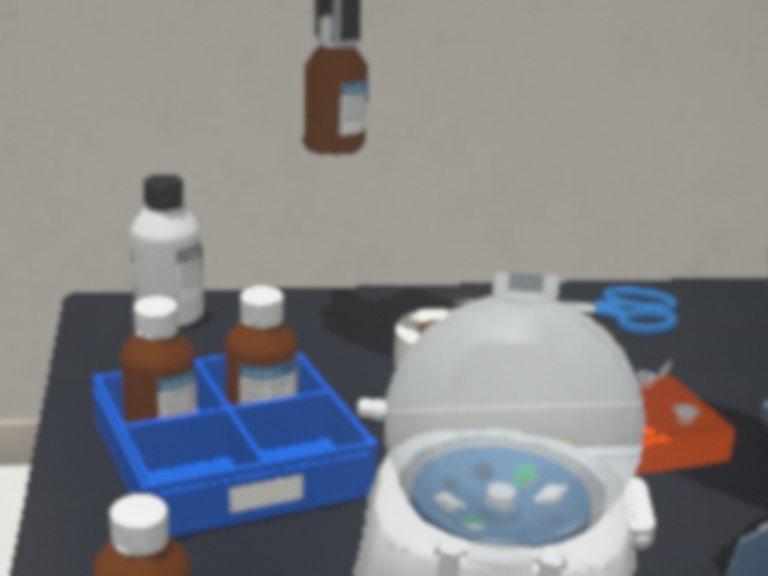

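View pics/t2.png

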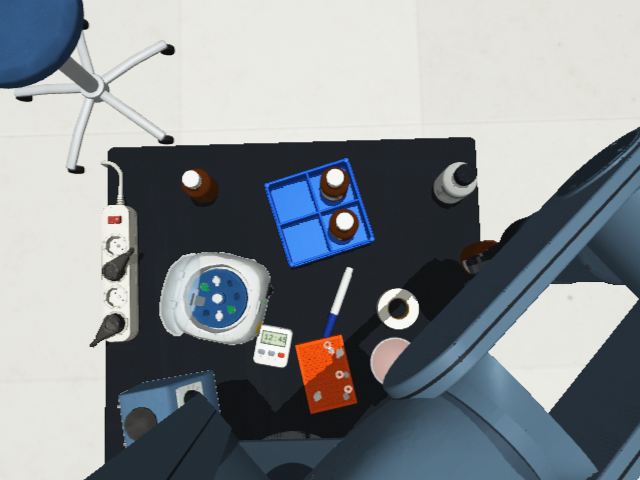

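The bottle hangs upright in the jaws (side view, base at about (340,123) in full-frame pixels). The far empty cell, cell_3, comes first.

>>> step_arm:
  plan:
    - {"claw": 1.0, "x": 0.03, "y": -0.034, "z": -0.02, "ax": 0.0, "ay": 0.0, "az": 0.0}
    - {"claw": 1.0, "x": 0.08, "y": -0.09, "z": -0.02, "ax": 0.0, "ay": 0.0, "az": 0.0}
    - {"claw": 1.0, "x": 0.13, "y": -0.147, "z": -0.02, "ax": 0.0, "ay": 0.0, "az": 0.0}
    - {"claw": 1.0, "x": 0.18, "y": -0.204, "z": -0.02, "ax": 0.0, "ay": 0.0, "az": 0.0}
    - {"claw": 1.0, "x": 0.23, "y": -0.26, "z": -0.02, "ax": 0.0, "ay": 0.0, "az": 0.0}
    - {"claw": 1.0, "x": 0.28, "y": -0.317, "z": -0.02, "ax": 0.0, "ay": 0.0, "az": 0.0}
    - {"claw": 1.0, "x": 0.33, "y": -0.373, "z": -0.02, "ax": 0.0, "ay": 0.0, "az": 0.0}
    - {"claw": 1.0, "x": 0.38, "y": -0.43, "z": -0.02, "ax": 0.0, "ay": 0.0, "az": 0.0}
    - {"claw": 1.0, "x": 0.41, "y": -0.464, "z": -0.02, "ax": 0.0, "ay": 0.0, "az": 0.0}
    - {"claw": 1.0, "x": 0.42, "y": -0.475, "z": -0.02, "ax": 0.0, "ay": 0.0, "az": 0.0}

```text
time: 4.22
tcp_pos: [0.5344, -0.0104, 0.2619]
tcp_rot: [-179.8, 0.2, 18.8]
wrist_force: [-0.7, 0.0, -2.3]
width: 0.028
```

>>> step_arm:
  plan:
    - {"claw": 1.0, "x": 0.0, "y": 0.0, "z": 0.0, "ax": 0.0, "ay": 0.0, "az": 0.0}
    - {"claw": 1.0, "x": 0.0, "y": 0.0, "z": 0.0, "ax": 0.0, "ay": 0.0, "az": 0.0}

```text
time: 4.38
tcp_pos: [0.5337, -0.0144, 0.2627]
tcp_rot: [-179.9, 0.2, 18.7]
wrist_force: [-0.1, 0.4, -2.2]
width: 0.0281
```

```bash
python3 - <<'E'
from h import *
s=vision.capture("side");cv2.imwrite("pics/s3.png",cv2.resize(s[60:300,160:480],None,fx=2.4,fy=2.4))
cv2.imwrite("pics/w3.png",vision.capture("wrist"))
mv((.534,-.013,.109))
E
```

```text
t 4.4833 tcp [ 0.5338 -0.0155  0.2634] [-1.7998e+02  1.1000e-01  1.8540e+01] w 0.0282 F [-0.2  0.2 -2. ] j6 57.9
  shift (0.534, -0.013, 0.109) [ 0.0024 -0.0044  0.3089]
```

View pics/s3.png

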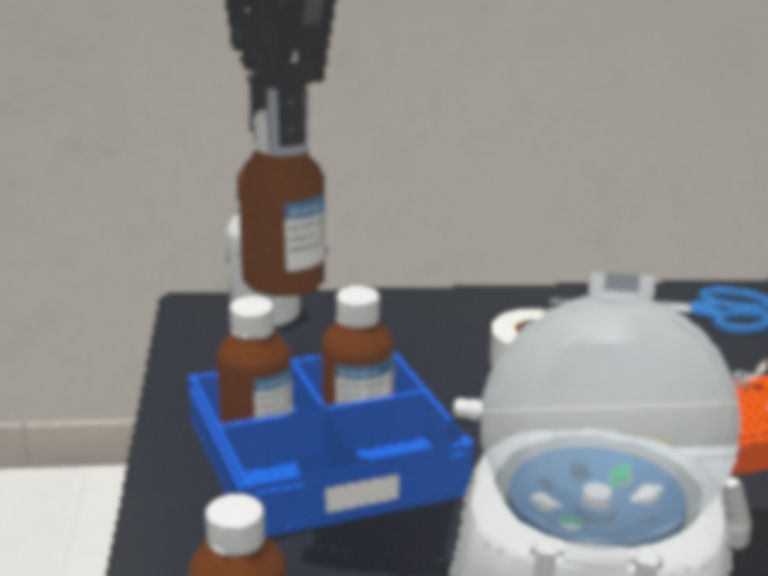

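View pics/w3.png

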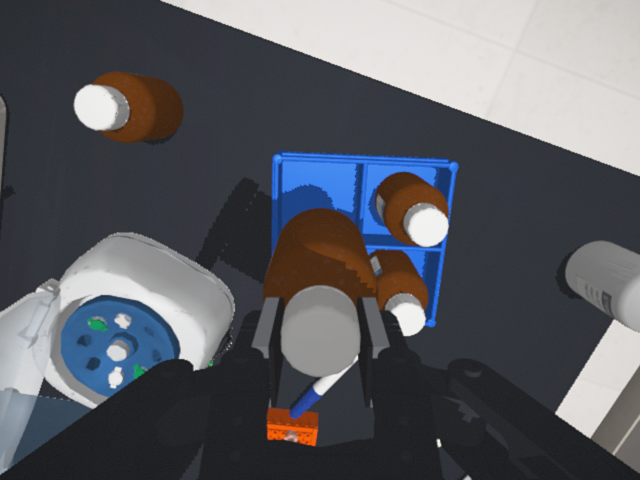

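Held upright over the far empty cell. I'll cross-check the carrier with the wrist view: its rim corners are at about (277,156), (456,163) and (433,324).

```bash
python3 - <<'E'
from h import *
c=vision.get_calibration("wrist");M=np.array(c["mount"])
R=Ro.from_euler('xyz',[-179.95,.12,18.65],degrees=True);p=np.array([.5338,-.015,.263])
o=p+R.apply(M[:3,3]);W=[]
for q in((277,156),(456,163),(433,324)):
    d=R.apply(M[:3,:3]@[(q[0]-c["cx"])/c["fx"],(q[1]-c["cy"])/c["fy"],1]);W.append((o+d*(.042-o[2])/d[2])[:2])
W=np.array(W);print(W.round(4),np.linalg.norm(W[0]-W[1]),np.linalg.norm(W[1]-W[2]))
C=(W[0]+W[2])/2;x=(W[1]-W[0]);x/=np.linalg.norm(x);y=np.array([-x[1],x[0]]);print("centre",C,"c3",C+.038*(y-x),"c4",C-.038*(x+y))
mv((.534,-.014,.109))
E
```

```text
[[ 0.5624  0.0334]
 [ 0.6055 -0.1122]
 [ 0.4578 -0.1556]] 0.15187337393504455 0.15402963321420293
centre [ 0.51007736 -0.06110467] c3 [ 0.5357168  -0.01387524] c4 [ 0.46284793 -0.03546522]
t 4.4833 tcp [ 0.5338 -0.0155  0.2634] [-1.7998e+02  1.1000e-01  1.8540e+01] w 0.0282 F [-0.2  0.2 -2. ] j6 57.9
  shift (0.534, -0.014, 0.109) [ 0.0018 -0.0025  0.3089]
```

Agrees within 2–3 mm. Lowering to just above the floor.

>>> step_arm:
  plan:
    - {"claw": 1.0, "x": 0.002, "y": -0.003, "z": 0.04, "ax": 0.0, "ay": 0.0, "az": 0.0}
    - {"claw": 1.0, "x": 0.002, "y": -0.003, "z": 0.08, "ax": 0.0, "ay": 0.0, "az": 0.0}
    - {"claw": 1.0, "x": 0.002, "y": -0.003, "z": 0.12, "ax": 0.0, "ay": 0.0, "az": 0.0}
    - {"claw": 1.0, "x": 0.002, "y": -0.003, "z": 0.16, "ax": 0.0, "ay": 0.0, "az": 0.0}
    - {"claw": 1.0, "x": 0.002, "y": -0.003, "z": 0.2, "ax": 0.0, "ay": 0.0, "az": 0.0}
    - {"claw": 1.0, "x": 0.002, "y": -0.003, "z": 0.24, "ax": 0.0, "ay": 0.0, "az": 0.0}
    - {"claw": 1.0, "x": 0.002, "y": -0.003, "z": 0.27, "ax": 0.0, "ay": 0.0, "az": 0.0}
    - {"claw": 1.0, "x": 0.002, "y": -0.003, "z": 0.29, "ax": 0.0, "ay": 0.0, "az": 0.0}
    - {"claw": 1.0, "x": 0.002, "y": -0.003, "z": 0.29, "ax": 0.0, "ay": 0.0, "az": 0.0}
    - {"claw": 1.0, "x": 0.002, "y": -0.003, "z": 0.29, "ax": 0.0, "ay": 0.0, "az": 0.0}

```text
time: 5.32
tcp_pos: [0.5348, -0.0133, 0.1193]
tcp_rot: [-180.0, 0.0, 18.5]
wrist_force: [0.9, 0.7, -1.2]
width: 0.028
```

>>> step_arm:
  plan:
    - {"claw": 1.0, "x": 0.0, "y": 0.0, "z": 0.006, "ax": 0.0, "ay": 0.0, "az": 0.0}
    - {"claw": 1.0, "x": 0.0, "y": 0.0, "z": 0.01, "ax": 0.0, "ay": 0.0, "az": 0.0}
    - {"claw": 1.0, "x": 0.0, "y": 0.0, "z": 0.014, "ax": 0.0, "ay": 0.0, "az": 0.0}
    - {"claw": 1.0, "x": 0.0, "y": 0.0, "z": 0.014, "ax": 0.0, "ay": 0.0, "az": 0.0}

```text
time: 5.65
tcp_pos: [0.5351, -0.0124, 0.1125]
tcp_rot: [180.0, -0.0, 18.6]
wrist_force: [0.1, -0.7, -2.1]
width: 0.0284
```

>>> step_arm:
  plan:
    - {"claw": 1.0, "x": 0.0, "y": 0.0, "z": 0.002, "ax": 0.0, "ay": 0.0, "az": 0.0}
    - {"claw": 1.0, "x": 0.0, "y": 0.0, "z": 0.004, "ax": 0.0, "ay": 0.0, "az": 0.0}
    - {"claw": 1.0, "x": 0.0, "y": 0.0, "z": 0.004, "ax": 0.0, "ay": 0.0, "az": 0.0}

```text
time: 5.9
tcp_pos: [0.5349, -0.0124, 0.1102]
tcp_rot: [-180.0, 0.0, 18.6]
wrist_force: [-0.9, -0.2, -2.2]
width: 0.0278
```

>>> step_arm:
  plan:
    - {"claw": 1.0, "x": 0.0, "y": 0.0, "z": 0.001, "ax": 0.0, "ay": 0.0, "az": 0.0}
    - {"claw": 1.0, "x": 0.0, "y": 0.0, "z": 0.002, "ax": 0.0, "ay": 0.0, "az": 0.0}
    - {"claw": 1.0, "x": 0.0, "y": 0.0, "z": 0.002, "ax": 0.0, "ay": 0.0, "az": 0.0}

```text
time: 6.15
tcp_pos: [0.5349, -0.0124, 0.1092]
tcp_rot: [-180.0, 0.0, 18.6]
wrist_force: [-0.8, -0.1, -3.3]
width: 0.0282
```

>>> step_arm:
  plan:
    - {"claw": 1.0, "x": 0.0, "y": 0.0, "z": 0.001, "ax": 0.0, "ay": 0.0, "az": 0.0}
    - {"claw": 1.0, "x": 0.0, "y": 0.0, "z": 0.002, "ax": 0.0, "ay": 0.0, "az": 0.0}
    - {"claw": 1.0, "x": 0.0, "y": 0.0, "z": 0.002, "ax": 0.0, "ay": 0.0, "az": 0.0}

```text
time: 6.4
tcp_pos: [0.5353, -0.0124, 0.1092]
tcp_rot: [180.0, -0.1, 18.6]
wrist_force: [-2.0, 0.2, 4.4]
width: 0.0282
```

```bash
python3 - <<'E'
from h import *
cv2.imwrite("pics/s4.png",cv2.resize(vision.capture("side")[120:300,200:400],None,fx=4,fy=4)[:600]);mv((.534,-.014,.109))
E
```

```text
t 6.45 tcp [ 0.5353 -0.0124  0.1092] [ 1.7998e+02 -5.0000e-02  1.8610e+01] w 0.028 F [-2.   0.6  4.8] j6 58.1
  shift (0.534, -0.014, 0.109) [-0.0034  0.0022  0.0004]
```

View pics/s4.png

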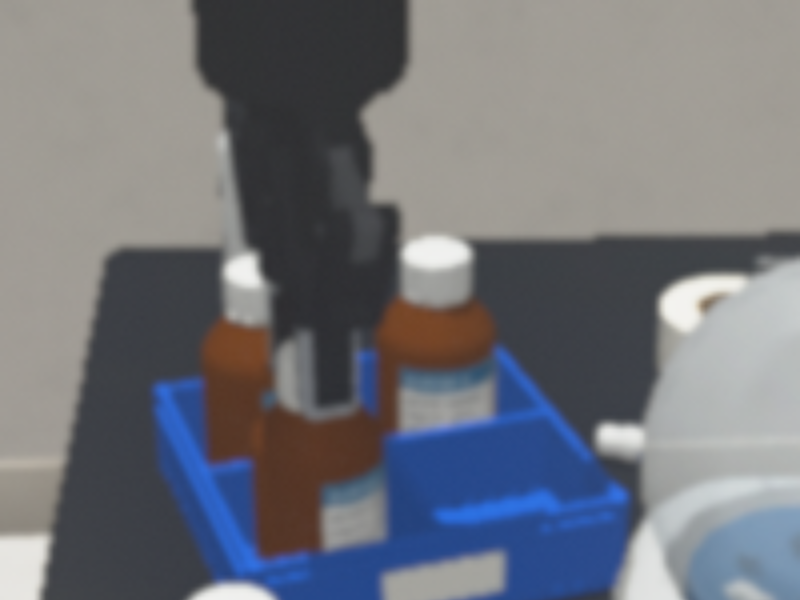

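The force went from -3 to +4.6 N at z=0.109, so the bottle is on the floor and inside the cell. I'll release and rise.

>>> step_arm:
  plan:
    - {"claw": 0.2, "x": 0.0, "y": 0.0, "z": 0.0, "ax": 0.0, "ay": 0.0, "az": 0.0}
    - {"claw": 0.0, "x": 0.0, "y": 0.0, "z": 0.0, "ax": 0.0, "ay": 0.0, "az": 0.0}
    - {"claw": -0.2, "x": 0.0, "y": 0.0, "z": 0.0, "ax": 0.0, "ay": 0.0, "az": 0.0}
    - {"claw": -0.3, "x": 0.0, "y": 0.0, "z": 0.0, "ax": 0.0, "ay": 0.0, "az": 0.0}
    - {"claw": -0.3, "x": 0.0, "y": 0.0, "z": 0.0, "ax": 0.0, "ay": 0.0, "az": 0.0}
    - {"claw": -0.3, "x": 0.0, "y": 0.0, "z": -0.03, "ax": 0.0, "ay": 0.0, "az": 0.0}
    - {"claw": -0.3, "x": 0.0, "y": 0.0, "z": -0.1, "ax": 0.0, "ay": 0.0, "az": 0.0}
    - {"claw": -0.3, "x": 0.0, "y": 0.0, "z": -0.18, "ax": 0.0, "ay": 0.0, "az": 0.0}
    - {"claw": -0.3, "x": 0.0, "y": 0.0, "z": -0.26, "ax": 0.0, "ay": 0.0, "az": 0.0}
    - {"claw": -0.3, "x": 0.0, "y": 0.0, "z": -0.34, "ax": 0.0, "ay": 0.0, "az": 0.0}

```text
time: 7.28
tcp_pos: [0.5345, -0.0123, 0.28]
tcp_rot: [-180.0, 0.0, 18.6]
wrist_force: [1.3, -0.7, -0.2]
width: 0.055
```

>>> step_arm:
  plan:
    - {"claw": -1.0, "x": 0.0, "y": 0.0, "z": 0.0, "ax": 0.0, "ay": 0.0, "az": 0.0}
    - {"claw": -1.0, "x": 0.0, "y": 0.0, "z": 0.0, "ax": 0.0, "ay": 0.0, "az": 0.0}
    - {"claw": -1.0, "x": 0.0, "y": 0.0, "z": 0.0, "ax": 0.0, "ay": 0.0, "az": 0.0}

```text
time: 7.53
tcp_pos: [0.5347, -0.0124, 0.2779]
tcp_rot: [-180.0, 0.0, 18.6]
wrist_force: [0.2, -0.1, -0.8]
width: 0.0852
```

```bash
python3 - <<'E'
from h import *
cv2.imwrite("pics/w5.png",vision.capture("wrist"));mv((.5615,.1545,.26));
E
```

```text
t 7.5833 tcp [ 0.5342 -0.0123  0.277 ] [-1.7993e+02  1.1000e-01  1.8610e+01] w 0.0853 F [-1.   0.3 -0.1] j6 58.1
  shift (0.5615, 0.1545, 0.26) [ 0.1582 -0.2987  0.0341]
```

View pics/w5.png

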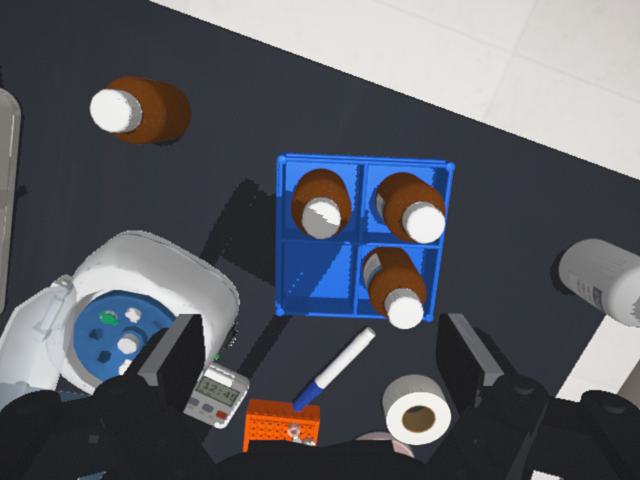

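The first bottle stands in its cell: its cap is at (322,217) in the wrist view and all the others are undisturbed. Moving to the left bottle, staying high.

>>> step_arm:
  plan:
    - {"claw": -1.0, "x": 0.16, "y": -0.299, "z": 0.0, "ax": 0.0, "ay": 0.0, "az": 0.0}
    - {"claw": -1.0, "x": 0.16, "y": -0.299, "z": 0.0, "ax": 0.0, "ay": 0.0, "az": 0.0}
    - {"claw": -1.0, "x": 0.16, "y": -0.299, "z": 0.0, "ax": 0.0, "ay": 0.0, "az": 0.0}
    - {"claw": -1.0, "x": 0.16, "y": -0.299, "z": 0.0, "ax": 0.0, "ay": 0.0, "az": 0.0}
    - {"claw": -1.0, "x": 0.16, "y": -0.299, "z": 0.0, "ax": 0.0, "ay": 0.0, "az": 0.0}
    - {"claw": -1.0, "x": 0.16, "y": -0.299, "z": 0.0, "ax": 0.0, "ay": 0.0, "az": 0.0}
    - {"claw": -1.0, "x": 0.16, "y": -0.299, "z": 0.0, "ax": 0.0, "ay": 0.0, "az": 0.0}
    - {"claw": -1.0, "x": 0.16, "y": -0.299, "z": 0.0, "ax": 0.0, "ay": 0.0, "az": 0.0}

```text
time: 8.25
tcp_pos: [0.5626, 0.1535, 0.2772]
tcp_rot: [180.0, 0.1, 18.6]
wrist_force: [0.1, -0.4, 0.4]
width: 0.0853
```

```bash
python3 - <<'E'
from h import *
s=arm.read_state();im=vision.capture("wrist");cv2.imwrite("pics/w6.png",im)
c=vision.get_calibration("wrist");M=np.array(c["mount"])
R=Ro.from_euler('xyz',s["tcp_rot"],degrees=True)
hsv=cv2.cvtColor(im,cv2.COLOR_BGR2HSV);g=((hsv[...,1]<60)&(hsv[...,2]>90)).astype(np.uint8)
k,l,st,ce=cv2.connectedComponentsWithStats(g);o=s["tcp_pos"]+R.apply(M[:3,3])
for i in range(1,k):
    if 600<st[i,4]<3000:
        d=R.apply(M[:3,:3]@[(ce[i][0]-c["cx"])/c["fx"],(ce[i][1]-c["cy"])/c["fy"],1])
        print(st[i],ce[i].round(1),(o+d*(.104-o[2])/d[2]).round(4))
cv2.imwrite("pics/s6.png",vision.capture("side"));mv((.5615,.1545,.104))
E
```

```text
[ 301  196   39   42 1269] [319.7 216.8] [0.5643 0.1545 0.104 ]
[ 477  289   51   74 1853] [502.6 318. ] [ 0.5308 -0.0166  0.104 ]
[ 569  292   49   42 1485] [593.1 312.8] [ 0.5589 -0.0852  0.104 ]
[ 138  314   54   72 1066] [162.6 349.4] [0.4113 0.2441 0.104 ]
[ 449  314   55   72 1082] [477.9 349.5] [ 0.4969 -0.0103  0.104 ]
[ 542  368   45   35 1061] [563.9 384.6] [ 0.4887 -0.0972  0.104 ]
t 8.35 tcp [0.5629 0.1532 0.2779] [1.7999e+02 6.0000e-02 1.8490e+01] w 0.0853 F [ 0.   0.1 -0.2] j6 75.8
  shift (0.5615, 0.1545, 0.104) [-0.0015 -0.0035  0.3478]
```

View pics/w6.png

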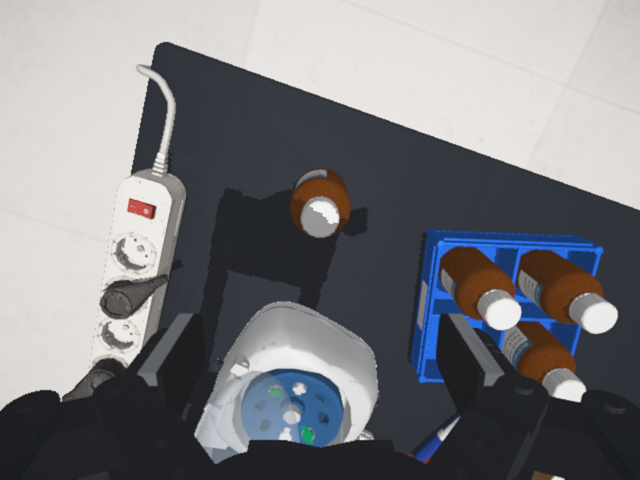

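View pics/s6.png

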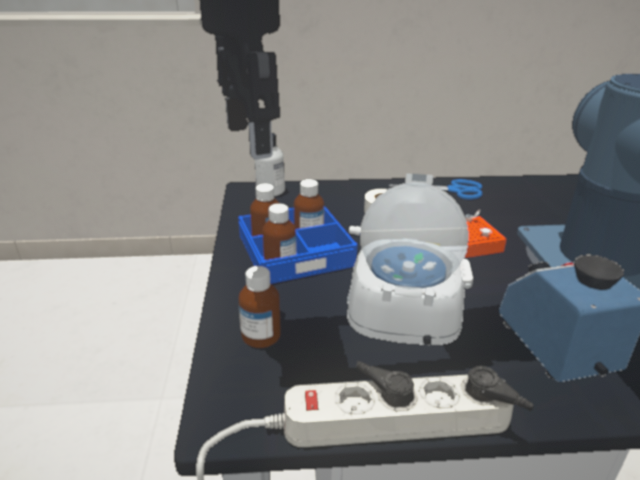

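The cap at (320,217) gives (0.564, 0.1545), agreeing with the top view. There is clear room above the lid.

>>> step_arm:
  plan:
    - {"claw": -1.0, "x": 0.0, "y": -0.003, "z": 0.08, "ax": 0.0, "ay": 0.0, "az": 0.0}
    - {"claw": -1.0, "x": 0.0, "y": -0.003, "z": 0.15, "ax": 0.0, "ay": 0.0, "az": 0.0}
    - {"claw": -1.0, "x": 0.0, "y": -0.003, "z": 0.21, "ax": 0.0, "ay": 0.0, "az": 0.0}
    - {"claw": -1.0, "x": 0.0, "y": -0.003, "z": 0.27, "ax": 0.0, "ay": 0.0, "az": 0.0}
    - {"claw": -1.0, "x": 0.0, "y": -0.003, "z": 0.31, "ax": 0.0, "ay": 0.0, "az": 0.0}
    - {"claw": -1.0, "x": 0.0, "y": -0.003, "z": 0.335, "ax": 0.0, "ay": 0.0, "az": 0.0}
    - {"claw": -1.0, "x": 0.0, "y": -0.003, "z": 0.346, "ax": 0.0, "ay": 0.0, "az": 0.0}
    - {"claw": -1.0, "x": 0.0, "y": -0.003, "z": 0.346, "ax": 0.0, "ay": 0.0, "az": 0.0}
    - {"claw": -1.0, "x": 0.0, "y": -0.003, "z": 0.346, "ax": 0.0, "ay": 0.0, "az": 0.0}

```text
time: 9.1
tcp_pos: [0.5631, 0.1554, 0.106]
tcp_rot: [180.0, -0.0, 18.5]
wrist_force: [0.5, 0.8, 0.9]
width: 0.0853
```

>>> step_arm:
  plan:
    - {"claw": -0.5, "x": 0.0, "y": 0.0, "z": 0.0, "ax": 0.0, "ay": 0.0, "az": 0.0}
    - {"claw": 0.0, "x": 0.0, "y": 0.0, "z": 0.0, "ax": 0.0, "ay": 0.0, "az": 0.0}
    - {"claw": 0.2, "x": 0.0, "y": 0.0, "z": 0.0, "ax": 0.0, "ay": 0.0, "az": 0.0}
    - {"claw": 0.3, "x": 0.0, "y": 0.0, "z": 0.0, "ax": 0.0, "ay": 0.0, "az": 0.0}
    - {"claw": 1.0, "x": 0.0, "y": 0.0, "z": 0.0, "ax": 0.0, "ay": 0.0, "az": 0.0}
    - {"claw": 1.0, "x": 0.0, "y": 0.0, "z": 0.0, "ax": 0.0, "ay": 0.0, "az": 0.0}
    - {"claw": 1.0, "x": 0.0, "y": 0.0, "z": 0.0, "ax": 0.0, "ay": 0.0, "az": 0.0}
    - {"claw": 1.0, "x": 0.0, "y": 0.0, "z": 0.0, "ax": 0.0, "ay": 0.0, "az": 0.0}
    - {"claw": 1.0, "x": 0.0, "y": 0.0, "z": 0.0, "ax": 0.0, "ay": 0.0, "az": 0.0}
    - {"claw": 1.0, "x": 0.0, "y": 0.0, "z": 0.0, "ax": 0.0, "ay": 0.0, "az": 0.0}
  force: 40

```text
time: 9.93
tcp_pos: [0.5632, 0.1561, 0.1061]
tcp_rot: [180.0, -0.1, 18.6]
wrist_force: [0.5, -0.7, 5.5]
width: 0.0281
```

>>> step_arm:
  plan:
    - {"claw": 1.0, "x": 0.0, "y": 0.0, "z": -0.02, "ax": 0.0, "ay": 0.0, "az": 0.0}
    - {"claw": 1.0, "x": 0.0, "y": 0.0, "z": -0.05, "ax": 0.0, "ay": 0.0, "az": 0.0}
    - {"claw": 1.0, "x": 0.0, "y": 0.0, "z": -0.1, "ax": 0.0, "ay": 0.0, "az": 0.0}
    - {"claw": 1.0, "x": 0.0, "y": 0.0, "z": -0.16, "ax": 0.0, "ay": 0.0, "az": 0.0}
    - {"claw": 1.0, "x": 0.0, "y": 0.0, "z": -0.22, "ax": 0.0, "ay": 0.0, "az": 0.0}
    - {"claw": 1.0, "x": 0.0, "y": 0.0, "z": -0.28, "ax": 0.0, "ay": 0.0, "az": 0.0}
    - {"claw": 1.0, "x": 0.0, "y": 0.0, "z": -0.33, "ax": 0.0, "ay": 0.0, "az": 0.0}
    - {"claw": 1.0, "x": 0.0, "y": 0.0, "z": -0.35, "ax": 0.0, "ay": 0.0, "az": 0.0}
    - {"claw": 1.0, "x": 0.0, "y": 0.0, "z": -0.35, "ax": 0.0, "ay": 0.0, "az": 0.0}
    - {"claw": 1.0, "x": 0.0, "y": 0.0, "z": -0.35, "ax": 0.0, "ay": 0.0, "az": 0.0}

```text
time: 10.77
tcp_pos: [0.5621, 0.1563, 0.2794]
tcp_rot: [-180.0, 0.1, 18.6]
wrist_force: [-0.4, -0.6, -3.6]
width: 0.0286
```

```bash
python3 - <<'E'
from h import *
cv2.imwrite("pics/s7.png",vision.capture("side"));mv((.462,-.034,.28))
E
```

```text
t 10.8167 tcp [0.5616 0.1562 0.2782] [-179.95    0.19   18.61] w 0.028 F [-1.  -0.8 -3.5] j6 76.0
  shift (0.462, -0.034, 0.28) [-0.3101  0.2969 -0.0027]
```

View pics/s7.png

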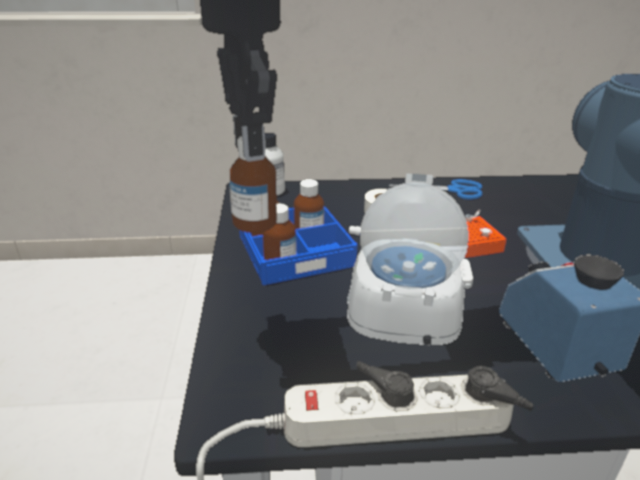

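Held upright. Going to cell_4: first sideways, away from the centrifuge, then back.

>>> step_arm:
  plan:
    - {"claw": 1.0, "x": 0.0, "y": 0.05, "z": 0.0, "ax": 0.0, "ay": 0.0, "az": 0.0}
    - {"claw": 1.0, "x": 0.0, "y": 0.11, "z": 0.0, "ax": 0.0, "ay": 0.0, "az": 0.0}
    - {"claw": 1.0, "x": -0.02, "y": 0.17, "z": 0.0, "ax": 0.0, "ay": 0.0, "az": 0.0}
    - {"claw": 1.0, "x": -0.05, "y": 0.22, "z": 0.0, "ax": 0.0, "ay": 0.0, "az": 0.0}
    - {"claw": 1.0, "x": -0.1, "y": 0.26, "z": 0.0, "ax": 0.0, "ay": 0.0, "az": 0.0}
    - {"claw": 1.0, "x": -0.15, "y": 0.285, "z": 0.0, "ax": 0.0, "ay": 0.0, "az": 0.0}
    - {"claw": 1.0, "x": -0.21, "y": 0.297, "z": 0.0, "ax": 0.0, "ay": 0.0, "az": 0.0}
    - {"claw": 1.0, "x": -0.26, "y": 0.297, "z": 0.0, "ax": 0.0, "ay": 0.0, "az": 0.0}
    - {"claw": 1.0, "x": -0.295, "y": 0.297, "z": 0.0, "ax": 0.0, "ay": 0.0, "az": 0.0}
    - {"claw": 1.0, "x": -0.31, "y": 0.297, "z": 0.0, "ax": 0.0, "ay": 0.0, "az": 0.0}

```text
time: 11.65
tcp_pos: [0.4599, -0.0342, 0.278]
tcp_rot: [-179.8, 0.3, 18.5]
wrist_force: [0.4, 0.7, -2.8]
width: 0.0285
```

>>> step_arm:
  plan:
    - {"claw": 1.0, "x": 0.0, "y": 0.0, "z": 0.0, "ax": 0.0, "ay": 0.0, "az": 0.0}
    - {"claw": 1.0, "x": 0.0, "y": 0.0, "z": 0.0, "ax": 0.0, "ay": 0.0, "az": 0.0}
    - {"claw": 1.0, "x": 0.0, "y": 0.0, "z": 0.0, "ax": 0.0, "ay": 0.0, "az": 0.0}

```text
time: 11.9
tcp_pos: [0.4639, -0.0337, 0.2798]
tcp_rot: [-180.0, -0.0, 18.6]
wrist_force: [0.5, 0.8, -1.8]
width: 0.0282
```

```bash
python3 - <<'E'
from h import *
cv2.imwrite("pics/s8.png",vision.capture("side"));mv((.462,-.034,.11))
E
```

```text
t 11.95 tcp [ 0.464  -0.0337  0.2799] [-179.97    0.     18.65] w 0.0283 F [ 0.2 -0.7 -1.8] j6 53.4
  shift (0.462, -0.034, 0.11) [-0.0039 -0.0005  0.3398]
```

View pics/s8.png

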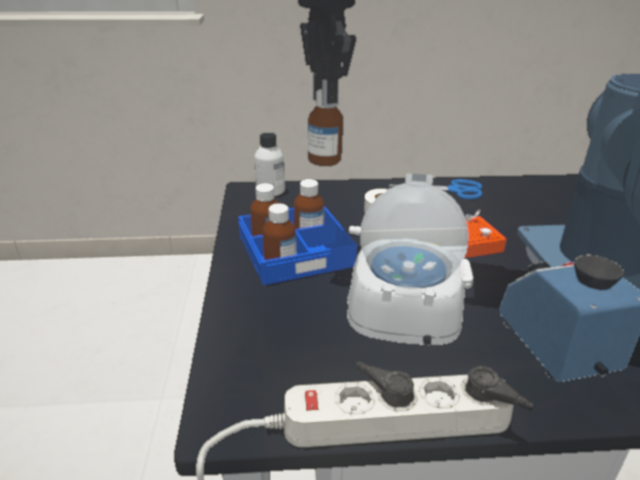

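Upright over the last empty cell, with a clear way down. Lowering.

>>> step_arm:
  plan:
    - {"claw": 1.0, "x": -0.004, "y": 0.0, "z": 0.05, "ax": 0.0, "ay": 0.0, "az": 0.0}
    - {"claw": 1.0, "x": -0.004, "y": 0.0, "z": 0.1, "ax": 0.0, "ay": 0.0, "az": 0.0}
    - {"claw": 1.0, "x": -0.004, "y": 0.0, "z": 0.15, "ax": 0.0, "ay": 0.0, "az": 0.0}
    - {"claw": 1.0, "x": -0.004, "y": 0.0, "z": 0.19, "ax": 0.0, "ay": 0.0, "az": 0.0}
    - {"claw": 1.0, "x": -0.004, "y": 0.0, "z": 0.23, "ax": 0.0, "ay": 0.0, "az": 0.0}
    - {"claw": 1.0, "x": -0.004, "y": 0.0, "z": 0.27, "ax": 0.0, "ay": 0.0, "az": 0.0}
    - {"claw": 1.0, "x": -0.004, "y": 0.0, "z": 0.3, "ax": 0.0, "ay": 0.0, "az": 0.0}
    - {"claw": 1.0, "x": -0.004, "y": 0.0, "z": 0.32, "ax": 0.0, "ay": 0.0, "az": 0.0}
    - {"claw": 1.0, "x": -0.004, "y": 0.0, "z": 0.328, "ax": 0.0, "ay": 0.0, "az": 0.0}
    - {"claw": 1.0, "x": -0.004, "y": 0.0, "z": 0.328, "ax": 0.0, "ay": 0.0, "az": 0.0}

```text
time: 12.78
tcp_pos: [0.4612, -0.0342, 0.1152]
tcp_rot: [-179.9, 0.1, 18.6]
wrist_force: [-0.4, -0.7, -2.1]
width: 0.028
```

>>> step_arm:
  plan:
    - {"claw": 1.0, "x": 0.0, "y": 0.0, "z": 0.002, "ax": 0.0, "ay": 0.0, "az": 0.0}
    - {"claw": 1.0, "x": 0.0, "y": 0.0, "z": 0.005, "ax": 0.0, "ay": 0.0, "az": 0.0}
    - {"claw": 1.0, "x": 0.0, "y": 0.0, "z": 0.008, "ax": 0.0, "ay": 0.0, "az": 0.0}
    - {"claw": 1.0, "x": 0.0, "y": 0.0, "z": 0.008, "ax": 0.0, "ay": 0.0, "az": 0.0}
    - {"claw": 1.0, "x": 0.0, "y": 0.0, "z": 0.008, "ax": 0.0, "ay": 0.0, "az": 0.0}

```text
time: 13.2
tcp_pos: [0.4614, -0.0347, 0.1127]
tcp_rot: [180.0, -0.0, 18.6]
wrist_force: [-0.1, 0.4, -1.7]
width: 0.0282
```

>>> step_arm:
  plan:
    - {"claw": 1.0, "x": 0.0, "y": 0.0, "z": 0.002, "ax": 0.0, "ay": 0.0, "az": 0.0}
    - {"claw": 1.0, "x": 0.0, "y": 0.0, "z": 0.004, "ax": 0.0, "ay": 0.0, "az": 0.0}
    - {"claw": 1.0, "x": 0.0, "y": 0.0, "z": 0.004, "ax": 0.0, "ay": 0.0, "az": 0.0}

```text
time: 13.45
tcp_pos: [0.4611, -0.0347, 0.1102]
tcp_rot: [-180.0, 0.0, 18.6]
wrist_force: [-0.4, -0.1, -3.3]
width: 0.0281
```

>>> step_arm:
  plan:
    - {"claw": 1.0, "x": 0.0, "y": 0.0, "z": 0.001, "ax": 0.0, "ay": 0.0, "az": 0.0}
    - {"claw": 1.0, "x": 0.0, "y": 0.0, "z": 0.002, "ax": 0.0, "ay": 0.0, "az": 0.0}
    - {"claw": 1.0, "x": 0.0, "y": 0.0, "z": 0.002, "ax": 0.0, "ay": 0.0, "az": 0.0}

```text
time: 13.7
tcp_pos: [0.4617, -0.0348, 0.11]
tcp_rot: [180.0, -0.1, 18.6]
wrist_force: [-1.3, 0.0, 4.4]
width: 0.028
```

Contact at z=0.110: the force went from -3 to +4.4 N, at the expected height. Releasing and rising.

>>> step_arm:
  plan:
    - {"claw": 0.2, "x": 0.0, "y": 0.0, "z": 0.0, "ax": 0.0, "ay": 0.0, "az": 0.0}
    - {"claw": 0.0, "x": 0.0, "y": 0.0, "z": 0.0, "ax": 0.0, "ay": 0.0, "az": 0.0}
    - {"claw": -0.2, "x": 0.0, "y": 0.0, "z": 0.0, "ax": 0.0, "ay": 0.0, "az": 0.0}
    - {"claw": -0.3, "x": 0.0, "y": 0.0, "z": 0.0, "ax": 0.0, "ay": 0.0, "az": 0.0}
    - {"claw": -0.3, "x": 0.0, "y": 0.0, "z": 0.0, "ax": 0.0, "ay": 0.0, "az": 0.0}
    - {"claw": -0.3, "x": 0.0, "y": 0.0, "z": -0.03, "ax": 0.0, "ay": 0.0, "az": 0.0}
    - {"claw": -0.3, "x": 0.0, "y": 0.0, "z": -0.1, "ax": 0.0, "ay": 0.0, "az": 0.0}
    - {"claw": -0.3, "x": 0.0, "y": 0.0, "z": -0.18, "ax": 0.0, "ay": 0.0, "az": 0.0}
    - {"claw": -0.3, "x": 0.0, "y": 0.0, "z": -0.26, "ax": 0.0, "ay": 0.0, "az": 0.0}
    - {"claw": -0.3, "x": 0.0, "y": 0.0, "z": -0.34, "ax": 0.0, "ay": 0.0, "az": 0.0}

```text
time: 14.53
tcp_pos: [0.4606, -0.0345, 0.281]
tcp_rot: [-180.0, 0.0, 18.6]
wrist_force: [1.6, -0.5, -0.3]
width: 0.0552
```

>>> step_arm:
  plan:
    - {"claw": -0.3, "x": -0.1, "y": 0.3, "z": 0.0, "ax": 0.0, "ay": 0.0, "az": 0.0}
    - {"claw": -0.3, "x": -0.1, "y": 0.3, "z": 0.0, "ax": 0.0, "ay": 0.0, "az": 0.0}
    - {"claw": -0.3, "x": -0.1, "y": 0.3, "z": 0.0, "ax": 0.0, "ay": 0.0, "az": 0.0}
    - {"claw": -0.3, "x": -0.1, "y": 0.3, "z": 0.0, "ax": 0.0, "ay": 0.0, "az": 0.0}
    - {"claw": -0.3, "x": -0.1, "y": 0.3, "z": 0.0, "ax": 0.0, "ay": 0.0, "az": 0.0}
    - {"claw": -0.3, "x": -0.1, "y": 0.3, "z": 0.0, "ax": 0.0, "ay": 0.0, "az": 0.0}
    - {"claw": -0.3, "x": -0.1, "y": 0.3, "z": 0.0, "ax": 0.0, "ay": 0.0, "az": 0.0}

```text
time: 15.12
tcp_pos: [0.4614, -0.1924, 0.2789]
tcp_rot: [-179.9, 0.0, 18.6]
wrist_force: [-1.0, 0.1, 0.0]
width: 0.0555
```

```bash
python3 - <<'E'
from h import *
cv2.imwrite("pics/s9.png",vision.capture("side"));cv2.imwrite("pics/t9.png",vision.capture("top"));mv((.462,-.034,.11))
E
```

```text
t 15.2167 tcp [ 0.4616 -0.1916  0.2792] [-179.96    0.     18.68] w 0.0555 F [ 1.3 -0.3 -0.6] j6 36.0
  shift (0.462, -0.034, 0.11) [ 0.1017 -0.298   0.3386]
```

View pics/s9.png

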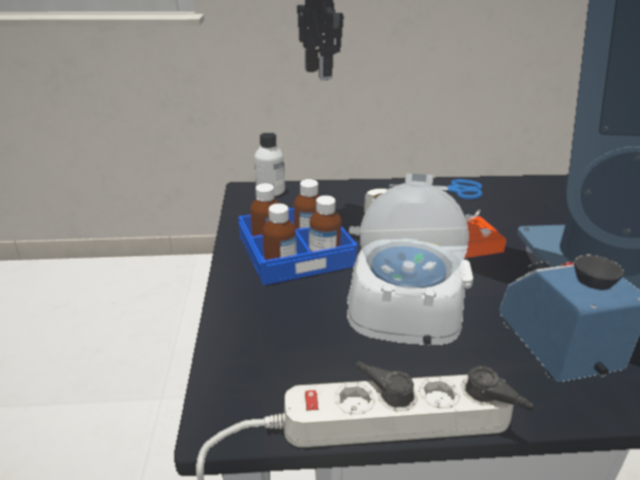

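View pics/t9.png

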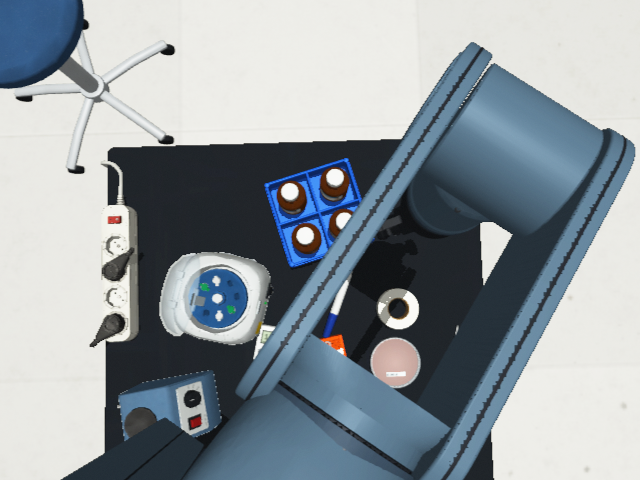

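The side view shows all four bottles upright in the carrier (caps at (265,192), (309,187), (279,212) and (326,204)), and the white bottle is still at (268,165). The top view shows the new caps at (290,190) and (306,237), each in its own cell, with the arm clear. Handing in.

```bash
python3 -c "
from cell import job_done
print(job_done())"
```

```text
the job is handed in; nothing more can be done
None
```

Both loose amber bottles now stand upright in the two empty cells of the carrier, and I handed the job in at about 15 s of the 54 s allowed. I gripped each bottle by its cap and lowered it until the wrist force showed it had touched the cell floor. Contact came at tool heights of 0.109 and 0.110 m, at about 4.5 N. I then opened the jaws and raised the arm clear.

- **Positions:** The camera views agreed on the bottle and carrier positions to within about 3 mm.
- **Final pictures:** All four amber bottles are upright, one to a cell. In the side view, the two stored bottles and the white bottle are where they began. The arm is clear of everything at about 0.28 m.
- **Limits of the check:** In the last top view the arm hid the white bottle and part of one stored bottle, so for those I relied on the side view. The gripper read about 28 mm on the 30 mm caps, but both grips held without slipping. No check failed.

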